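# Ready the bean grinder through its lever guard

## Robot

A 6-joint arm with a two-finger parallel gripper is mounted at the origin on the work surface. World frame = base frame: x ahead of the robot, y to its left, z up, the work surface at z = 0. Lengths are in m, angles in rad, forces in N, time in s.
With the tool pointing down it reaches from about 0.25 to 0.775 m from the base axis. Payload 8.9 kg.
Tool frame: the origin (TCP) lies at the centre of the arm's flange, where the gripper is bolted on; the fingertips stand 173 mm ahead of it and the grasp point (between the pads) lies 155 mm ahead of it (robot.tcp_to_tips is the z of the fingertips in the tool frame, in m); z points along the fingers, y is the direction in which the jaws open and shut (so a half turn about z gives the same grasp; the last joint's range is limited). The gripper opens to 85 mm and grips with 20 to 120 N. Pads are 22 mm wide; open, the fingers measure 114 mm over their backs; the gripper's body (76 mm by 85 mm) begins 54 mm behind the grasp point. The pads swing forward as they close: fully open they stand 13 mm farther back than shut.
Start: joints at [-1.391, 0.291, -0.153, 1.127, 0, 1.431], TCP at [0.165, -0.499, 0.405] pointing down, gripper open.
Joint ranges: [-2.52, 2.52], [-0.91, 1.74], [-1.3, 1.37], [-1.96, 2.02], [-1.52, 1.47], [-3.14, 3.14]. Speed limits (rad/s): [2.22, 2.22, 2.79, 3.14, 3.14, 3.14].

## Interface

Orientations are given as a rotation vector (axis times angle).
In Python, from bench import status, optics, close_job, robot gives the robot as it stands.
- The arm moves only by the tool step_arm, never from a script. Its argument "targets" is a list of rows, each a list of 7 numbers: the shift along the tool's x, y, z in cm, then the turn, a rotation vector about the tool's x, y, z in rad, then the gripper's target within -1 to 1 (fully open at 1, half-way at 0, shut at -1). A call has 1 to 5 rows; each row shifts and turns the commanded pose from where the row before left it, along the tool's axes as they then stand; what a row does not reach is not made up. A row lasts 1/10 s, in which the tool goes at most 50 mm and 8.59 degrees, less where a joint would pass 70% of its speed; a pose out of reach is approached as far as the arm can. A call is refused whole if a number of a shift passes 5 or a number of a turn 0.15, either way. A call with a gripper value outside its range is refused whole. The fingers move at their own pace and stop on an object; "newtons" is the grip in N (left out, the last holds). Time passes only in rows, so rows that do not move let the fingers close. It gives the time, the measured TCP pose, the force and the opening at its end, in the units of the state.
- status.observe(): the state, without advancing time (a new reading comes with each control period).
- optics.get_image(name): name is "side" or "top" or "wrist"; returns (picture, depth): 420x560x3 uint8, blue, green, red; 420x560 float32, m along the optical axis (not along the pixel's ray), 0 where there is no reading.
- optics.calibration(name): a dict with "camera_matrix" (3x3 intrinsics, pixels), "position" and "attitude" of the camera in the world; the wrist camera has in their place "hand_eye" (4x4, takes a point from camera to tool coordinates, whose origin is the TCP and whose axes are the flange's). Camera axes: x right, y down, z forward; pixel columns grow to the right and rows downward; lengths in m; the calibration is good to about 2 mm. The wrist camera is an equidistant fisheye: a pixel r from the principal point sees the ray r / f radians off the axis. A picture is of the moment at which its call begins: read the wrist's pose just before it. calibration takes no time and is no camera call.
- close_job(): hands the job in, once; it reports no verdict.
The state is a dict: "time_s": time; "q": joint angles; "joint_velocities": joint speeds; "joint_efforts": joint torques, N m; "tool_pos": TCP position; "tcp_rot": TCP orientation; "ft_force": force on the tool from outside, world axes, zero at the start; "torque": the same for the moment, N m; "finger_gap": finger opening in m.
Only numpy, scipy, OpenCV 4.12 (cv2) and the standard library are available. Lean on these libraries where they do the work, as an engineer would, in place of code of your own. Each camera call takes 0.05 s, during which the arm holds its last target.

## Task

Get the bean grinder going for breakfast: with the fingertips, reach down through the windows of its grey guard and first press the orange hopper-gate lever fully down, then press the mint start lever fully down, and draw the fingers out again. Do not touch the guard at any time, do not press the mint lever before the orange one is down, and leave the shot cup, tamper and everything else on the counter where they stand, not lifted or pushed about.

Things in the scene. Friction and masses are not known exactly. Their poses are not given: they have to be found in the camera images.
- grinder: white bean grinder fixed to the counter. Origin: on the counter, under the middle of its plinth's lever part; z up, y along its length, x away from its front. Plinth 240 mm in x (-120 to 120), from y = -140 to 310 mm, 30 mm high. The guarded lever deck is at its -y part. At y = 180 to 290 mm stands a white column with a head over a spout and an amber hopper, 315 mm high, x from -80 to 110 mm: keep the gripper clear of it
- guard: grey guard cover over both levers, fixed to the grinder, same axes as the grinder. Origin: on the counter plane, below the middle of the cover. Cover 140 mm in x by 258 mm in y, closed side walls, flat 4 mm plate on top whose upper face is 118 mm above the counter (small flat screw heads stand up 1.5 mm). Two square windows 90 by 90 mm in the plate, centred at x = 0, y = -60 and y = +60 mm; a 30 mm bar between them
- gate_lever (a joint): the hopper-gate lever, a paddle in orange, 44 mm wide and 66 mm long, 8 mm thick, hinged along its far edge (away from the robot, grinder +x) below the guard plate, pivot 78 mm above the counter. Joint value in rad: 0 = fully up (free front end raised), 0.40 = fully down against its stop; it starts between 0 and 0.05. It grows as the paddle is pressed down. No spring: stiff friction of 0.16 N m, so about 4 N at the pad moves it and it stays where it is left.
- gate_pad (a point): point on the upper face of the orange paddle, 47 mm from its hinge towards the free front edge (18 mm short of that edge); the place to press. In plan it lies within 5 mm of the middle of its window. About 93 mm above the counter when up and 75 mm when fully down. The two pads are 120 mm apart; which colour is at which window changes.
- start_lever (a joint): the start lever, a paddle in mint green, 44 mm wide and 66 mm long, 8 mm thick, hinged along its far edge (away from the robot, grinder +x) below the guard plate, pivot 78 mm above the counter. Joint value in rad: 0 = fully up (free front end raised), 0.40 = fully down against its stop; it starts between 0 and 0.05. It grows as the paddle is pressed down. No spring: stiff friction of 0.16 N m, so about 4 N at the pad moves it and it stays where it is left.
- start_pad (a point): point on the upper face of the mint green paddle, 47 mm from its hinge towards the free front edge (18 mm short of that edge); the place to press. In plan it lies within 5 mm of the middle of its window. About 93 mm above the counter when up and 75 mm when fully down. The two pads are 120 mm apart; which colour is at which window changes.
- shot_cup: small open stainless steel cup, 52 mm across and 58 mm high, loose, standing on the plinth under the spout; origin at the centre of its underside. Leave alone
- coaster: round slate coaster, 100 mm across, 8 mm thick, loose on the counter; origin at the centre of its underside. Leave alone
- tamper: dark wooden coffee tamper, 52 mm across and 78 mm high, loose, standing on the coaster; origin at the centre of its underside. Leave alone
- spoon: bamboo spoon, 200 mm long, loose, lying on the counter along its own x axis. Leave alone
- canister: closed glass canister with bamboo lid, 104 mm across and 170 mm high, loose, standing on the counter; origin at the centre of its underside. Leave alone
- jug: small steel jug with a handle, 76 mm across and 90 mm high, loose, standing on the counter; origin at the centre of its underside. Leave alone

How it is judged:
By the outcome, as a careful person would: the job done as asked, in the order asked, and still so for the second after the job is handed in, with the robot touching nothing.
It also fails if it takes over 50 s, if anything falls off the work surface, if the arm or the gripper's body presses on something with over 40 N, if the wrist force passes 120 N, or if a joint passes its speed limit or range.

## Working session

There is one attempt and no reset: what is moved stays moved. The work goes in short steps, Python scripts to look and compute and a tool call to move; the robot and the scene stay as the last step left them, time stands still between calls to the robot, and variables do not carry over. Pictures are saved under pics/ and viewed, and the job is handed in when it is done.

Besides the shell and the picture viewer there is one more tool, called after ">>>" by a JSON object that holds its "name" and its "arguments". step_arm: Moves the arm, as the interface text tells. Its arguments: {"type":"object","properties":{"targets":{"type":"array","items":{"type":"array","items":{"type":"number"}}},"newtons":{"type":"number"}},"required":["targets"]}

```bash
mkdir -p pics; ls; python3 - <<'E'
from bench import status, optics, robot
import cv2,numpy as np
s=status.observe(); print({k:np.round(v,4).tolist() for k,v in s.items()})
for n in ["top","side","wrist"]:
    p,d=optics.get_image(n); cv2.imwrite(f"pics/{n}0.png",p); np.save(f"pics/{n}0.npy",d); print(n,optics.calibration(n))
E
```

```text
pics
{'time_s': 0.0, 'q': [-1.3913, 0.2913, -0.1542, 1.1267, 0.0, 1.4315], 'joint_velocities': [-0.0, -0.0005, -0.0001, -0.001, 0.0004, -0.0005], 'joint_efforts': [0.0022, -53.7145, 33.1373, 0.0159, -0.0, 0.0], 'tool_pos': [0.1645, -0.4983, 0.4041], 'tcp_rot': [-3.1004, -0.4984, -0.0], 'ft_force': [0.5593, 0.3953, -0.2523], 'torque': [-0.0485, 0.021, 0.0263], 'finger_gap': 0.0852}
top {'camera_matrix': array([[440.65605296,   0.        , 283.51158498],
       [  0.        , 440.65605296, 203.77186091],
       [  0.        ,   0.        ,   1.        ]]), 'position': array([0.38181762, 0.04897751, 1.28319831]), 'attitude': array([-2.13655609,  2.19936095, -0.12015837])}
side {'camera_matrix': array([[427.15649214,   0.        , 275.558253  ],
       [  0.        , 427.15649214, 204.98570732],
       [  0.        ,   0.        ,   1.        ]]), 'position': array([0.11634343, 0.7970913 , 1.00082767]), 'attitude': array([-0.63464484,  2.703064  , -1.06516594])}
wrist {'camera_matrix': array([[325.1922621 ,   0.        , 277.08421959],
       [  0.        , 325.1922621 , 206.69771099],
       [  0.        ,   0.        ,   1.        ]]), 'hand_eye': array([[-6.42287727e-04, -9.58636677e-01, -2.84631882e-01,
         7.15182764e-02],
       [ 9.99999787e-01, -6.49365250e-04, -6.95011535e-05,
        -1.69242726e-04],
       [-1.18203699e-04, -2.84631866e-01,  9.58636890e-01,
         3.03216807e-02],
       [ 0.00000000e+00,  0.00000000e+00,  0.00000000e+00,
         1.00000000e+00]])}
```

View pics/top0.png

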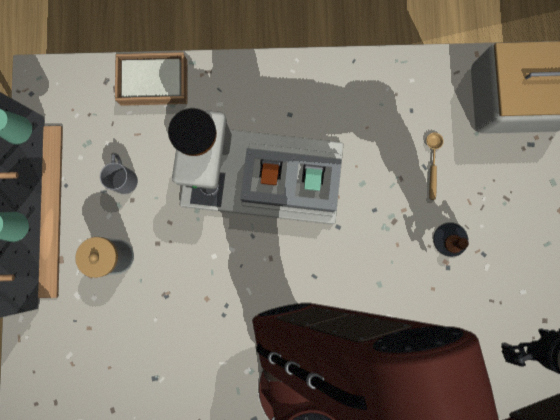

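View pics/side0.png

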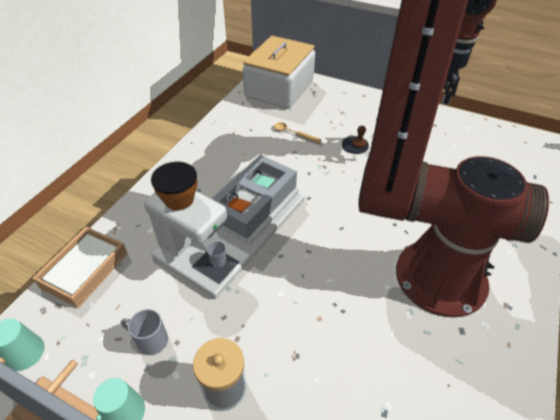

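View pics/wrist0.png

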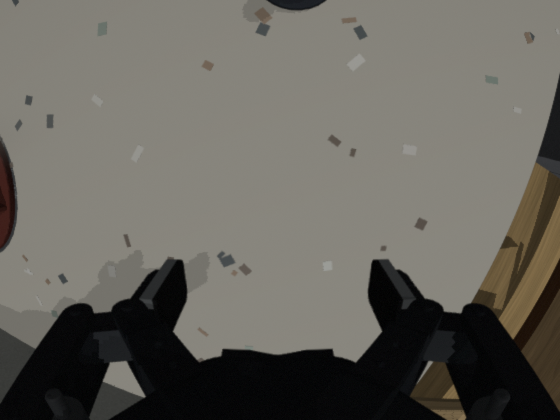

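```bash
cat > h.py <<'E'
import numpy as np,cv2
from scipy.spatial.transform import Rotation as R
from bench import optics
def pt(name,u,v,z=None,depth=None):
    c=optics.calibration(name);K=c["camera_matrix"]
    d=np.stack([(np.asarray(u)-K[0,2])/K[0,0],(np.asarray(v)-K[1,2])/K[1,1],np.ones(np.shape(u))],-1)
    w=d@R.from_rotvec(c["attitude"]).as_matrix().T
    if depth is None: depth=(z-c["position"][2])/w[...,2]
    return c["position"]+w*np.asarray(depth)[...,None]
E
python3 - <<'E'
from h import *
from bench import robot
print([ (a,getattr(robot,a)) for a in dir(robot) if a[0]!='_'][:20])
p=cv2.imread("pics/top0.png");d=np.load("pics/top0.npy")
big=cv2.resize(p[90:240,160:360],None,fx=4,fy=4,interpolation=cv2.INTER_CUBIC);cv2.imwrite("pics/top0z.png",big)
v,u=np.mgrid[0:420,0:560]
P=pt("top",u,v,depth=d)
m=(abs(P[...,2]-.118)<.006)&(d>0)&(u>225)&(u<350)&(v>140)&(v<220)
m8=m.astype(np.uint8)*255
cv2.imwrite("pics/mask.png",cv2.resize(m8[90:240,160:360],None,fx=4,fy=4,interpolation=cv2.INTER_NEAREST))
Q=P[m]; print(len(Q),np.median(Q[:,2]))
cs,h=cv2.findContours(m8,cv2.RETR_CCOMP,cv2.CHAIN_APPROX_NONE)
for c,hh in zip(cs,h[0]):
    if cv2.contourArea(c)<200: continue
    W=pt("top",c[:,0,0].astype(float),c[:,0,1].astype(float),z=.118)
    r=cv2.minAreaRect((W[:,:2]*1000).astype(np.float32)); print("hole" if hh[3]>=0 else "outer",r)
hsv=cv2.cvtColor(p,cv2.COLOR_BGR2HSV)
roi=(u>240)&(u<345)&(v>145)&(v<215)
for nm,lo,hi in (("or",3,18),("mint",65,95)):
    k=roi&(hsv[...,0]>=lo)&(hsv[...,0]<=hi)&(hsv[...,1]>80)
    print(nm,k.sum(),u[k].min(),u[k].max(),v[k].min(),v[k].max(),np.median(P[k],0),P[k].min(0),P[k].max(0))
E
```

```text
[('Unreachable', <class 'bench.Unreachable'>), ('tcp_to_tips', 0.1734)]
2768 0.11825255979448879
outer ((574.60498046875, 21.4571533203125), (257.9453430175781, 140.90040588378906), 81.7212905883789)
hole ((566.0354614257812, -37.72999954223633), (97.58547973632812, 96.05142211914062), 79.7922134399414)
hole ((582.501953125, 80.70225524902344), (95.12440490722656, 95.7835922241211), 81.91511535644531)
or 360 261 279 163 184 [0.59572688 0.07955862 0.08947227] [0.38181762 0.04897751 0.05068707] [0.62683445 0.10340387 1.28319831]
mint 34 305 322 170 185 [ 0.59368366 -0.04041559  0.08506729] [ 0.55871723 -0.06852083  0.05550379] [ 0.60271585 -0.01797332  0.0935099 ]
```

```bash
python3 - <<'E'
from h import *
p=cv2.imread("pics/side0.png");d=np.load("pics/side0.npy")
cv2.imwrite("pics/side0z.png",cv2.resize(p[140:300,140:320],None,fx=3.6,fy=3.6,interpolation=cv2.INTER_CUBIC))
E
```

```text
(no output)
```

View pics/top0z.png

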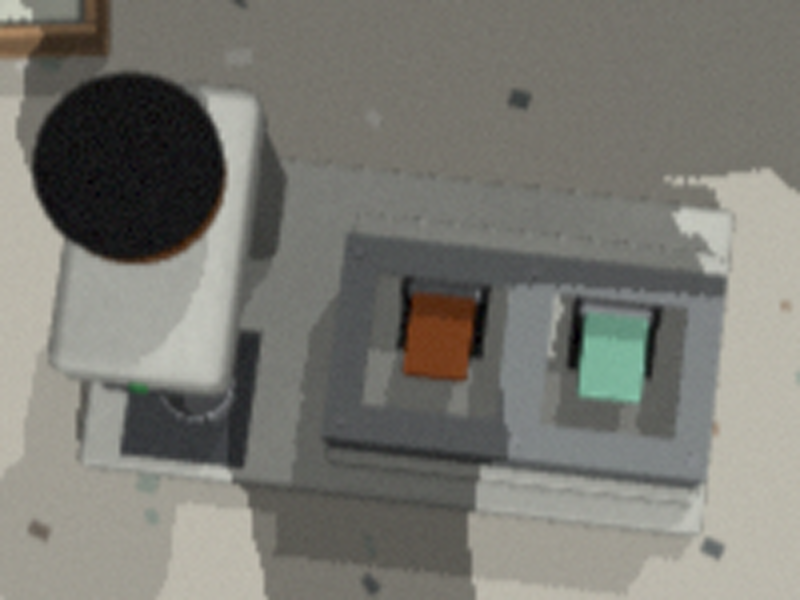

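View pics/side0z.png

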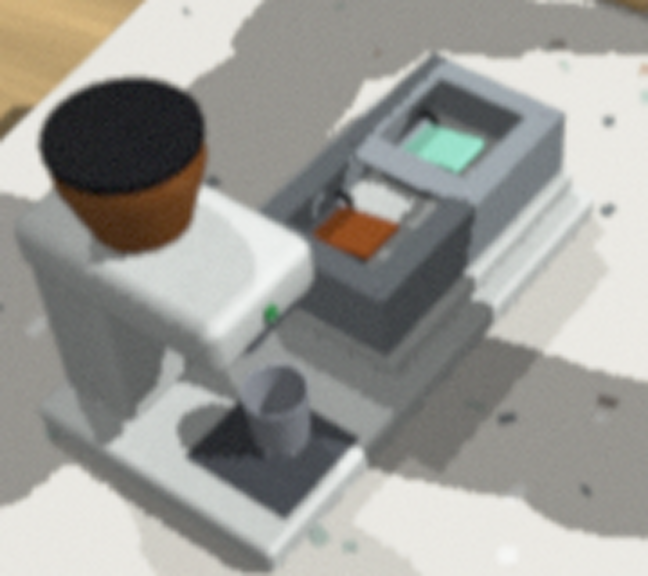

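View pics/mask.png

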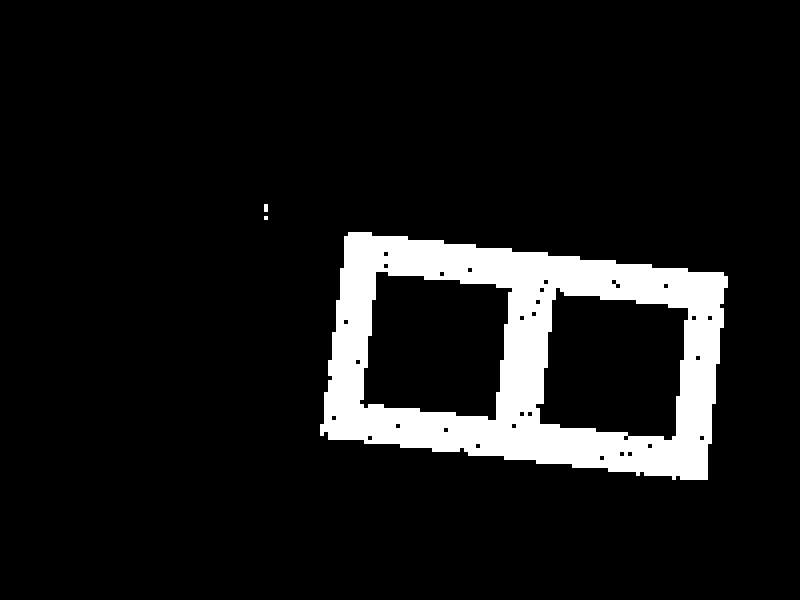

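```bash
python3 - <<'E'
from h import *
p=cv2.imread("pics/top0.png")
v,u=np.mgrid[0:420,0:560]
a=-.142;ex=np.array([np.cos(a),np.sin(a)]);ey=np.array([-np.sin(a),np.cos(a)]);o=np.array([.5746,.0215])
for n in("top","side"):
    d=np.load(f"pics/{n}0.npy");P=pt(n,u,v,depth=d)
    q=P[...,:2]-o; X=q@ex;Y=q@ey
    m=(d>0)&(P[...,2]>.15)&(P[...,2]<.45)&(abs(X)<.2)&(Y>.0)&(Y<.35)
    print(n,m.sum(),np.percentile(Y[m],[0,1,5]),np.percentile(X[m],[1,99]),P[m][:,2].max())
E
```

```text
top 3865 [0.17872437 0.1796176  0.18171987] [-0.0591633   0.12341269] 0.3208800548435835
side 4201 [0.18010296 0.18497983 0.19402079] [-0.05986841  0.1198    ] 0.31918432552521003
```

>>> {"name": "step_arm", "arguments": {"targets": [[0,0,0,0,0,-0.139,-1],[0,0,0,0,0,-0.139,-1],[0,0,0,0,0,-0.139,-1],[0,0,0,0,0,-0.139,-1]], "newtons": 40}}

```text
time_s: 0.55
tool_pos: [0.1645, -0.4985, 0.4044]
tcp_rot: [-2.841, -1.339, -0.0]
ft_force: [-0.5, 0.1, -0.7]
finger_gap: 0.0283
```

>>> {"name": "step_arm", "arguments": {"targets": [[0,0,0,0,0,-0.139,-1],[0,0,0,0,0,-0.139,-1],[0,0,0,0,0,-0.139,-1],[0,0,0,0,0,-0.139,-1],[0,0,0,0,0,0,-1]]}}

```text
time_s: 1.05
tool_pos: [0.1645, -0.4985, 0.4045]
tcp_rot: [-2.369, -2.063, -0.0]
ft_force: [0.1, 0.4, -0.5]
finger_gap: -0.0001
```

>>> {"name": "step_arm", "arguments": {"targets": [[3.5,1.86,0,0,0,0,-1],[3.5,1.86,0,0,0,0,-1],[3.5,1.86,0,0,0,0,-1],[3.5,1.86,0,0,0,0,-1],[3.5,1.86,0,0,0,0,-1]]}}

```text
time_s: 1.55
tool_pos: [0.2816, -0.3369, 0.4047]
tcp_rot: [2.377, 2.054, 0.0]
ft_force: [0.8, -0.8, -0.2]
finger_gap: -0.0
```

>>> {"name": "step_arm", "arguments": {"targets": [[3.5,1.86,0,0,0,0,-1],[3.5,1.86,0,0,0,0,-1],[3.5,1.86,0,0,0,0,-1],[3.5,1.86,0,0,0,0,-1],[3.5,1.86,0,0,0,0,-1]]}}

```text
time_s: 2.05
tool_pos: [0.3982, -0.1764, 0.4048]
tcp_rot: [2.376, 2.055, 0.0]
ft_force: [0.4, -1.3, 0.0]
finger_gap: 0.0002
```

```bash
python3 - <<'E'
from h import *
from bench import status
s=status.observe();print(s["tool_pos"],s["tcp_rot"],s["ft_force"])
for n in("wrist","side"):
    p,d=optics.get_image(n);cv2.imwrite(f"pics/{n}1.png",p);np.save(f"pics/{n}1.npy",d)
E
```

```text
[ 0.39822689 -0.17641028  0.40477855] [2.37613710e+00 2.05476878e+00 1.03087932e-04] [ 0.42072868 -1.3280153   0.01875724]
```

View pics/wrist1.png

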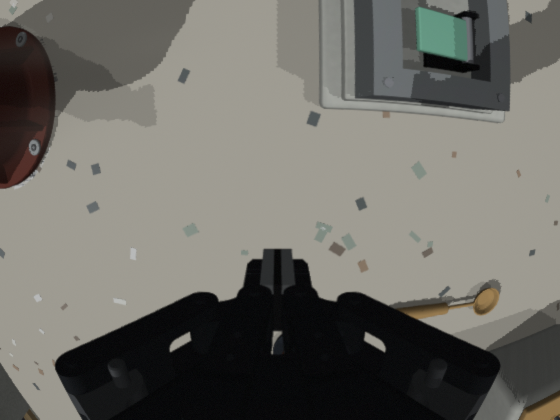

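View pics/side1.png

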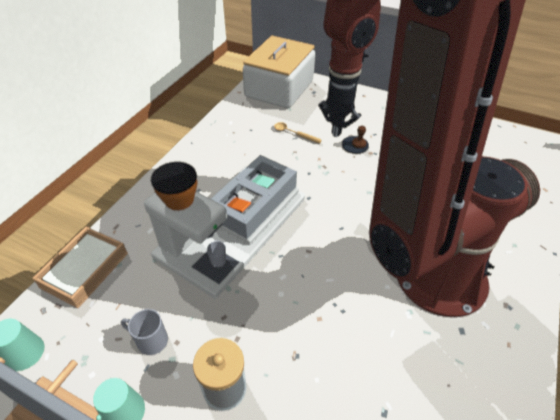

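```bash
cat >> h.py <<'E'
def wpts(d):
    c=optics.calibration("wrist");K=c["camera_matrix"];v,u=np.mgrid[0:420,0:560]
    x=u-K[0,2];y=v-K[1,2];r=np.hypot(x,y)+1e-9;t=r/K[0,0]
    s=np.tan(t)/r
    C=np.stack([x*s,y*s,np.ones_like(x)],-1)*d[...,None]
    H=c["hand_eye"];return C@H[:3,:3].T+H[:3,3]
E
python3 - <<'E'
from h import *
d=np.load("pics/wrist1.npy");T=wpts(d)
m=(d>0)&(T[...,2]<.2)&(np.hypot(T[...,0],T[...,1])<.12)
Q=T[m];print(len(Q),Q[:,2].max())
for z in np.arange(.09,.18,.006):
    k=abs(Q[:,2]-z)<.003
    if k.sum(): print(round(z*1000),k.sum(),np.round(1000*np.r_[Q[k].min(0)[:2],Q[k].max(0)[:2]],1))
from bench import status
import numpy as np
p=np.array([0.39823,-0.17641,.40478]);Rm=R.from_rotvec([2.37613710e+00,2.05476878e+00,1.03e-4]).as_matrix()
W=T@Rm.T+p
im=cv2.imread("pics/wrist1.png");hsv=cv2.cvtColor(im,cv2.COLOR_BGR2HSV)
k=(hsv[...,0]>65)&(hsv[...,0]<95)&(hsv[...,1]>80)&(d>0);k[110:]=0;k[:,:400]=0
print(np.median(W[k],0),W[k].min(0),W[k].max(0))
k=(abs(W[...,2]-.118)<.004)&(d>0); print(np.median(W[k],0),k.sum(),W[k].min(0),W[k].max(0))
E
```

```text
47740 0.16905443658968528
90 5157 [ -3.  -62.4  18.4  60.4]
96 4992 [ -8.6 -57.3  18.1  55.8]
102 4172 [ -8.4 -52.7  17.9  51. ]
108 2487 [ -8.9 -48.2  17.7  47.1]
114 3454 [ -9.4 -42.6  13.   41.4]
120 2741 [-10.5 -38.7  14.1  37.6]
126 1723 [-12.6 -34.2  14.2  32.6]
132 492 [-10.7 -22.   13.9  20.4]
138 566 [-11.9 -14.6  11.5  12.8]
144 436 [  5.7 -14.6  11.8  12.8]
150 421 [  6.  -14.6  11.5  12.8]
156 383 [  5.8 -14.5  11.4  12.7]
162 311 [  6.  -14.4  11.3  12.6]
168 135 [  6.  -12.9  11.2  11.2]
[ 0.57237622 -0.04403946  0.08986158] [ 0.54330755 -0.07722143  0.05734849] [ 0.60829842 -0.01753513  0.09717193]
[ 0.54763163 -0.083975    0.11836149] 8007 [ 0.48562876 -0.60189947  0.11400894] [ 0.82483584 -0.0095489   0.12195672]
```

>>> {"name": "step_arm", "arguments": {"targets": [[3.5,1.82,0,0,0,0,-1],[3.5,1.82,0,0,0,0,-1],[3.5,1.82,0,0,0,0,-1],[3.5,1.82,0,0,0,0,-1],[3.5,1.82,0,0,0,0,-1]]}}

```text
time_s: 2.65
tool_pos: [0.5127, -0.0163, 0.4046]
tcp_rot: [2.376, 2.055, -0.0]
ft_force: [0.0, -1.1, -0.1]
finger_gap: 0.0002
```

>>> {"name": "step_arm", "arguments": {"targets": [[3.5,1.82,0,0,0,0,-1],[3.5,1.82,0,0,0,0,-1],[3.6,1.82,0,0,0,0,-1],[0,0,2.0,0,0,0,-1],[0,0,2.0,0,0,0,-1]]}}

```text
time_s: 3.15
tool_pos: [0.5816, 0.0807, 0.364]
tcp_rot: [2.374, 2.057, 0.001]
ft_force: [-0.5, -0.4, -0.2]
finger_gap: -0.0003
```

>>> {"name": "step_arm", "arguments": {"targets": [[0,0,0,0,0,0,-1],[0,0,0,0,0,0,-1]]}}

```text
time_s: 3.35
tool_pos: [0.5809, 0.0795, 0.3649]
tcp_rot: [-2.374, -2.057, 0.001]
ft_force: [-0.0, 0.7, 0.9]
finger_gap: -0.0003
```

```bash
python3 - <<'E'
from h import *
from bench import status
s=status.observe();print(s["tool_pos"],s["tcp_rot"],s["ft_force"],s["q"])
p=s["tool_pos"];Rm=R.from_rotvec(s["tcp_rot"]).as_matrix()
a,d=optics.get_image("wrist");cv2.imwrite("pics/wrist2.png",a);np.save("pics/wrist2.npy",d)
b,_=optics.get_image("top");cv2.imwrite("pics/top2.png",b)
W=wpts(d)@Rm.T+p
m=((abs(W[...,2]-.118)<.003)&(d>0)).astype(np.uint8)*255
m[300:]=0
cv2.imwrite("pics/wm2.png",m)
e=np.array([np.cos(-.142),np.sin(-.142)])
hsv=cv2.cvtColor(a,cv2.COLOR_BGR2HSV)
k=(hsv[...,0]>=3)&(hsv[...,0]<18)&(hsv[...,1]>120)&(d>0)&(W[...,2]>.07)&(W[...,2]<.11)
print("or",k.sum(),np.median(W[k],0))
E
```

```text
[0.58091428 0.07954517 0.36488668] [-2.37366210e+00 -2.05737092e+00  8.90887353e-04] [-0.0410148   0.73871963  0.86175351] [ 1.14449604e-02  4.30733881e-01 -5.27806460e-02  1.08797766e+00
 -5.60412235e-05  1.72476140e+00]
or 4006 [0.59281569 0.07825934 0.09059051]
```

View pics/wrist2.png

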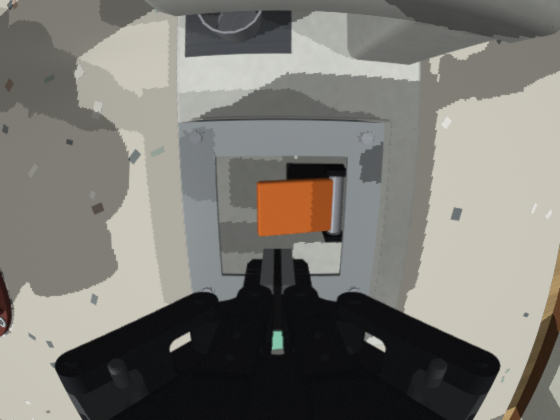

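View pics/wm2.png

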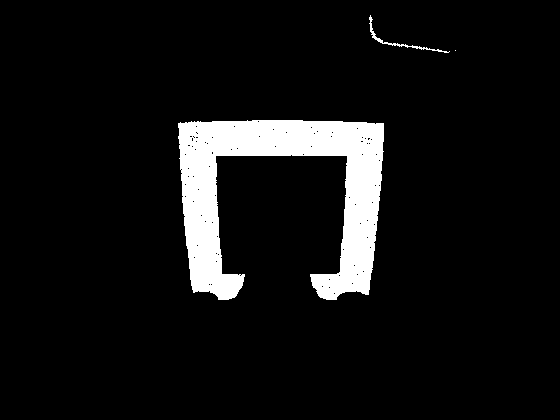

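View pics/top2.png

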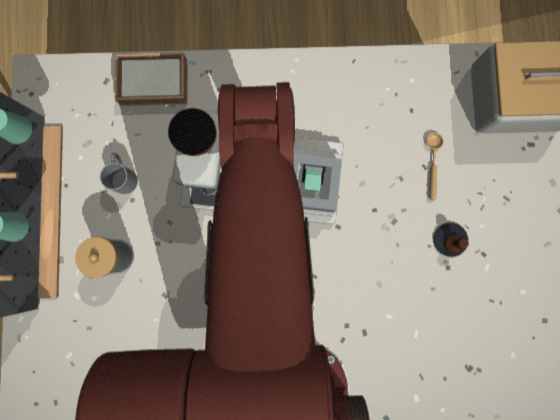

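```bash
python3 - <<'E'
from h import *
from bench import status
d=np.load("pics/wrist2.npy");T=wpts(d)
# plate depth in tool z: .365-.118
m=(cv2.imread("pics/wm2.png",0)>0)
for v in (180,220,255):
    r=np.where(m[v])[0]; g=np.argmax(np.diff(r)); print("y edges",v,r[g],r[g+1],np.round(T[v,r[g]]*1000,1),np.round(T[v,r[g+1]]*1000,1), "outer",np.round(T[v,[r[0],r[-1]],1]*1000,1))
for u in (240,322):
    c=np.where(m[:,u])[0]; c=c[c>100]; g=np.argmax(np.diff(c)); print("x edges",u,c[g],c[g+1],np.round(T[c[g],u]*1000,1),np.round(T[c[g+1],u]*1000,1),"outer",T[c[0],u,0])
p,dt=optics.get_image("top")
v,u=np.mgrid[0:420,0:560];P=pt("top",u,v,depth=dt)
a=-.142;ex=np.array([np.cos(a),np.sin(a)]);ey=np.array([-np.sin(a),np.cos(a)]);o=np.array([.5746,.0215])
q=P[...,:2]-o;X=q@ex;Y=q@ey
arm=(dt>0)&(P[...,2]>.36)
for lo in np.arange(-.25,.3,.05):
    k=arm&(X>lo)&(X<lo+.05); print(round(lo,2),"armY max",np.round(Y[k].max(),3) if k.any() else None,"z at Y>.12:",np.round(np.percentile(P[k&(Y>.12)][:,2],[0,50]),3) if (k&(Y>.12)).any() else None)
E
```

```text
y edges 180 216 346 [ 26.6 -43.3 249. ] [ 26.7  47.  248.3] outer [-68.1  72.1]
y edges 220 218 344 [ -2.8 -43.4 249.1] [ -2.4  47.1 247.9] outer [-68.   71.7]
y edges 255 221 341 [-30.6 -42.9 249.3] [-30.3  46.9 248.4] outer [-67.6  71.4]
x edges 240 155 274 [ 44.1 -25.7 246.2] [-46.3 -29.2 249. ] outer 0.06697000590007765
x edges 322 155 274 [ 44.2  29.3 246.3] [-46.4  33.4 248.9] outer 0.06703381449530674
-0.25 armY max 0.096 z at Y>.12: None
-0.2 armY max 0.1 z at Y>.12: None
-0.15 armY max 0.098 z at Y>.12: None
-0.1 armY max 0.103 z at Y>.12: None
-0.05 armY max 0.114 z at Y>.12: None
-0.0 armY max 0.117 z at Y>.12: None
0.05 armY max 0.018 z at Y>.12: None
0.1 armY max None z at Y>.12: None
0.15 armY max None z at Y>.12: None
0.2 armY max None z at Y>.12: None
0.25 armY max None z at Y>.12: None
```

>>> {"name": "step_arm", "arguments": {"targets": [[0,0.1,2,0,0,0,-1],[0,0,2,0,0,0,-1],[0,0,2,0,0,0,-1],[0,0,2,0,0,0,-1],[0,0,0,0,0,0,-1]]}}

```text
time_s: 4.0
tool_pos: [0.5812, 0.0796, 0.2833]
tcp_rot: [-2.371, -2.058, 0.004]
ft_force: [-0.2, -0.1, -0.1]
finger_gap: -0.0
```

>>> {"name": "step_arm", "arguments": {"targets": [[0,0,0.7,0,0,0,-1],[0,0,0.5,0,0,0,-1],[0,0,0.5,0,0,0,-1],[0,0,0.3,0,0,0,-1],[0,0,0,0,0,0,-1]]}}

```text
time_s: 4.5
tool_pos: [0.582, 0.0799, 0.2647]
tcp_rot: [-2.371, -2.061, -0.0]
ft_force: [0.3, -0.1, -0.8]
finger_gap: -0.0002
```

>>> {"name": "step_arm", "arguments": {"targets": [[0,0,0.3,0,0,0,-1],[0,0,0.3,0,0,0,-1],[0,0,0,0,0,0,-1]]}}

```text
time_s: 4.8
tool_pos: [0.5819, 0.0799, 0.2584]
tcp_rot: [-2.371, -2.061, 0.0]
ft_force: [-0.5, -0.6, -0.5]
finger_gap: 0.0003
```

>>> {"name": "step_arm", "arguments": {"targets": [[0,0,0.3,0,0,0,-1],[0,0,0.2,0,0,0,-1],[0,0,0,0,0,0,-1]]}}

```text
time_s: 5.1
tool_pos: [0.5819, 0.0799, 0.2534]
tcp_rot: [-2.371, -2.061, 0.0]
ft_force: [-0.4, -0.4, 0.4]
finger_gap: 0.0
```

```bash
python3 - <<'E'
from h import *
from bench import status
for n in("wrist","side"):
    p,d=optics.get_image(n);np.save(f"pics/{n}3.npy",d)
    if n=="side": p=cv2.resize(p[100:280,160:360],None,fx=3.5,fy=3.3)
    cv2.imwrite(f"pics/{n}3.png",p)
s=status.observe();print(s["ft_force"],s["torque"],s["tool_pos"])
E
```

```text
[-0.25532005 -0.63587002 -0.40046583] [-0.05258986  0.00563899 -0.02551309] [0.58199368 0.07984047 0.25351563]
```

View pics/wrist3.png

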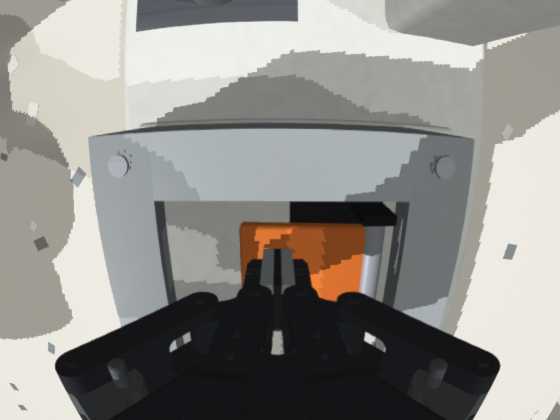

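View pics/side3.png

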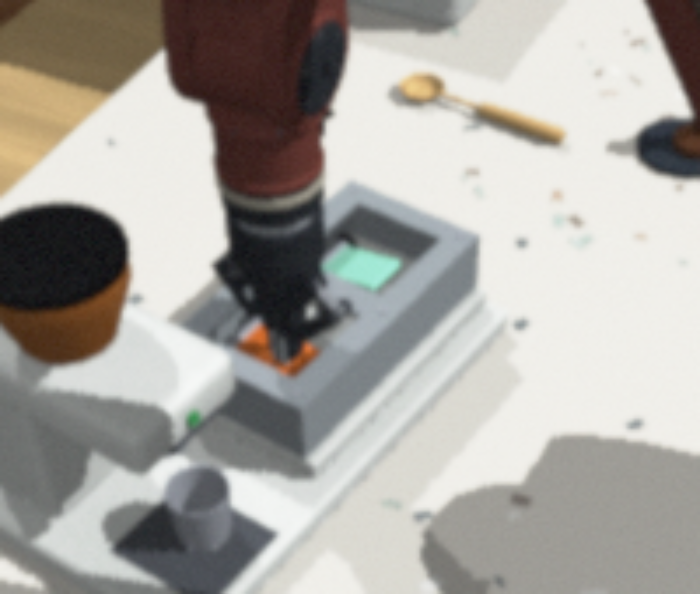

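```bash
cat >> h.py <<'E'
O=np.array([.5746,.0215]);EX=np.array([np.cos(-.142),np.sin(-.142)]);EY=np.array([-np.sin(-.142),np.cos(-.142)])
def paddle(n,lo,hi,ylo,yhi,img,d,pose=None):
    if n=="wrist":
        W=wpts(d)@R.from_rotvec(pose["tcp_rot"]).as_matrix().T+pose["tool_pos"]
    else:
        v,u=np.mgrid[0:420,0:560];W=pt(n,u,v,depth=d)
    h=cv2.cvtColor(img,cv2.COLOR_BGR2HSV);q=W[...,:2]-O;X=q@EX;Y=q@EY
    k=(h[...,0]>=lo)&(h[...,0]<=hi)&(h[...,1]>90)&(d>0)&(W[...,2]>.05)&(W[...,2]<.112)&(abs(X)<.07)&(Y>ylo)&(Y<yhi)
    k=cv2.erode(k.astype(np.uint8),np.ones((3,3)))>0
    if k.sum()<20: return k.sum()
    x,z=X[k],W[k][:,2]
    for _ in range(4):
        c=np.polyfit(x,z,1);g=abs(z-np.polyval(c,x))<.003;
        if g.sum()<15:break
        x,z=x[g],z[g]
    return dict(n=len(x),slope=round(c[0],3),zpad=round(np.polyval(c,0.)*1000,1),x=np.round([x.min()*1000,x.max()*1000]))
E
python3 - <<'E'
from h import *
from bench import status
s=status.observe()
print(paddle("wrist",3,18,.02,.1,cv2.imread("pics/wrist2.png"),np.load("pics/wrist2.npy"),dict(tcp_rot=[-2.3736621,-2.05737092,8.9e-4],tool_pos=[.5809,.0795,.36489])))
print(paddle("wrist",3,18,.02,.1,cv2.imread("pics/wrist3.png"),np.load("pics/wrist3.npy"),s))
print(paddle("top",3,18,.02,.1,cv2.imread("pics/top0.png"),np.load("pics/top0.npy")))
print(paddle("top",65,95,-.1,-.02,cv2.imread("pics/top0.png"),np.load("pics/top0.npy")))
E
```

```text
{'n': 3661, 'slope': np.float64(-0.234), 'zpad': np.float64(93.0), 'x': array([-18.,  40.])}
{'n': 5436, 'slope': np.float64(0.056), 'zpad': np.float64(80.1), 'x': array([-20.,  40.])}
{'n': 229, 'slope': np.float64(-0.246), 'zpad': np.float64(92.9), 'x': array([-16.,  39.])}
0
```

>>> {"name": "step_arm", "arguments": {"targets": [[0,0,0.2,0,0,0,-1],[0,0,0.2,0,0,0,-1],[0,0,0,0,0,0,-1]]}}

```text
time_s: 5.5
tool_pos: [0.582, 0.0798, 0.2495]
tcp_rot: [2.371, 2.06, 0.0]
ft_force: [-0.3, -0.7, 1.8]
finger_gap: 0.0
```

>>> {"name": "step_arm", "arguments": {"targets": [[0,0,0.2,0,0,0,-1],[0,0,0,0,0,0,-1]]}}

```text
time_s: 5.7
tool_pos: [0.5822, 0.0798, 0.2487]
tcp_rot: [2.371, 2.06, 0.001]
ft_force: [-4.4, -0.3, 13.1]
finger_gap: 0.0003
```

>>> {"name": "step_arm", "arguments": {"targets": [[0,0,0.1,0,0,0,-1],[0,0,0,0,0,0,-1]]}}

```text
time_s: 5.9
tool_pos: [0.5821, 0.0799, 0.2484]
tcp_rot: [2.37, 2.06, 0.002]
ft_force: [-6.2, 0.3, 20.5]
finger_gap: -0.0004
```

```bash
python3 - <<'E'
from h import *
from bench import status
s=status.observe();print(s["ft_force"],s["tool_pos"])
p,d=optics.get_image("wrist");cv2.imwrite("pics/wrist4.png",p)
print(paddle("wrist",3,18,.02,.1,p,d,s))
E
```

```text
[-6.20640521  0.26585063 20.52481894] [0.58211737 0.07985369 0.24842522]
{'n': 5356, 'slope': np.float64(0.164), 'zpad': np.float64(75.2), 'x': array([-19.,  39.])}
```

>>> {"name": "step_arm", "arguments": {"targets": [[0,0,-0.5,0,0,0,-1],[0,0,-1.5,0,0,0,-1],[0,0,-3,0,0,0,-1],[0,0,-3,0,0,0,-1],[0,0,-3,0,0,0,-1]]}}

```text
time_s: 6.45
tool_pos: [0.5818, 0.0799, 0.3575]
tcp_rot: [-2.371, -2.06, 0.001]
ft_force: [0.2, -0.3, -0.6]
finger_gap: 0.0002
```

>>> {"name": "step_arm", "arguments": {"targets": [[0,0,0,0,0,0,-1],[0,0,0,0,0,0,-1]]}}

```text
time_s: 6.65
tool_pos: [0.5821, 0.0799, 0.3569]
tcp_rot: [2.371, 2.06, 0.001]
ft_force: [0.1, 0.3, 0.3]
finger_gap: 0.0002
```

```bash
python3 - <<'E'
from h import *
from bench import status
s=status.observe();print(s["ft_force"],s["tool_pos"],s["tcp_rot"])
p,d=optics.get_image("wrist");cv2.imwrite("pics/wrist5.png",p)
print(paddle("wrist",3,18,.02,.1,p,d,s))
a=2*np.arctan2(s["tcp_rot"][1],s["tcp_rot"][0]); tx=np.array([np.cos(a),np.sin(a)]);ty=np.array([np.sin(a),-np.cos(a)])
t=np.array([.5655,-.038])-s["tool_pos"][:2];print(a,t@tx*100,t@ty*100)
E
```

```text
[0.13816521 0.34232257 0.30695491] [0.58208241 0.07987024 0.35689434] [2.37089910e+00 2.06024470e+00 1.17754524e-03]
{'n': 3560, 'slope': np.float64(0.154), 'zpad': np.float64(75.6), 'x': array([-19.,  39.])}
1.4308112771699963 -11.903096291809335 0.00260292785844371
```

>>> {"name": "step_arm", "arguments": {"targets": [[-3,0,0,0,0,0,-1],[-3,0,0,0,0,0,-1],[-3,0,0,0,0,0,-1],[-2.9,0,0,0,0,0,-1],[0,0,0,0,0,0,-1]]}}

```text
time_s: 7.2
tool_pos: [0.5646, -0.0407, 0.3552]
tcp_rot: [-2.374, -2.056, 0.004]
ft_force: [-0.3, 0.5, -0.1]
finger_gap: -0.0001
```

>>> {"name": "step_arm", "arguments": {"targets": [[0,0,0,0,0,0,-1]]}}

```text
time_s: 7.3
tool_pos: [0.5649, -0.0383, 0.3555]
tcp_rot: [-2.371, -2.058, 0.002]
ft_force: [0.2, -0.1, 0.2]
finger_gap: -0.0001
```

```bash
python3 - <<'E'
from h import *
from bench import status
s=status.observe();print(s["ft_force"],s["tool_pos"],s["tcp_rot"])
p,d=optics.get_image("wrist");cv2.imwrite("pics/wrist6.png",p)
print(paddle("wrist",3,18,.02,.1,p,d,s));print(paddle("wrist",65,95,-.1,-.02,p,d,s))
T=wpts(d);W=T@R.from_rotvec(s["tcp_rot"]).as_matrix().T+s["tool_pos"]
m=(abs(W[...,2]-.118)<.003)&(d>0)
for v in (180,220,250):
    r=np.where(m[v])[0];g=np.argmax(np.diff(r));print(v,np.round(T[v,r[g]]*1000,1),np.round(T[v,r[g+1]]*1000,1))
for u in (240,322):
    c=np.where(m[:300,u])[0];df=np.diff(c);g=[i for i in np.argsort(df)[-2:]];print(u,[(np.round(T[c[i],u]*1000,1),np.round(T[c[i+1],u]*1000,1)) for i in g])
E
```

```text
[ 0.17043016 -0.12186667  0.20128259] [ 0.56494977 -0.03833304  0.35550689] [-2.37146114e+00 -2.05771670e+00  1.66567047e-03]
{'n': 4095, 'slope': np.float64(0.15), 'zpad': np.float64(75.7), 'x': array([-19.,  39.])}
0
180 [ 29.2 -43.5 236.4] [ 28.5  45.8 239.7]
220 [  0.5 -44.3 239.5] [  1.4  46.  236.7]
250 [-20.7 -43.7 236.4] [-21.5  45.7 237.8]
240 [(array([-50.8, -28.2, 237. ]), array([-51.4, -28.2, 236.5])), (array([ 42.8, -24.7, 236.8]), array([-47.3, -28.3, 239.9]))]
322 [(array([-58. ,  32.6, 237. ]), array([-58.8,  32.6, 236.9])), (array([ 42.9,  27.9, 236.2]), array([-47.5,  32.1, 238.5]))]
```

View pics/wrist6.png

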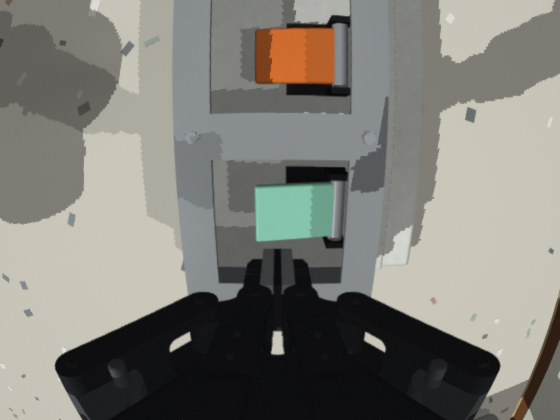

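>>> {"name": "step_arm", "arguments": {"targets": [[-0.1,0.1,2,0,0,0,-1],[0,0,2,0,0,0,-1],[0,0,2,0,0,0,-1],[0,0,2,0,0,0,-1],[0,0,0,0,0,0,-1]]}}

```text
time_s: 7.85
tool_pos: [0.565, -0.0378, 0.2739]
tcp_rot: [-2.367, -2.06, 0.005]
ft_force: [-0.5, -0.1, -0.1]
finger_gap: -0.0002
```

>>> {"name": "step_arm", "arguments": {"targets": [[0,0,0.5,0,0,0,-1],[0,0,0.5,0,0,0,-1],[0,0,0.5,0,0,0,-1],[0,0,0.5,0,0,0,-1],[0,0,0,0,0,0,-1]]}}

```text
time_s: 8.35
tool_pos: [0.5662, -0.0391, 0.2564]
tcp_rot: [-2.371, -2.061, -0.0]
ft_force: [-0.5, 0.5, -0.3]
finger_gap: -0.0004
```

>>> {"name": "step_arm", "arguments": {"targets": [[0,0,0.2,0,0,0,-1],[0,0,0.2,0,0,0,-1],[0,0,0.2,0,0,0,-1],[0,0,0,0,0,0,-1]]}}

```text
time_s: 8.75
tool_pos: [0.5662, -0.0391, 0.2506]
tcp_rot: [2.371, 2.06, 0.0]
ft_force: [-0.9, 0.2, 1.8]
finger_gap: -0.0001
```

>>> {"name": "step_arm", "arguments": {"targets": [[0,0,0.2,0,0,0,-1],[0,0,0.1,0,0,0,-1],[0,0,0,0,0,0,-1]]}}

```text
time_s: 9.05
tool_pos: [0.5663, -0.0391, 0.2488]
tcp_rot: [2.371, 2.06, 0.001]
ft_force: [-6.5, 1.1, 15.9]
finger_gap: 0.0004
```

>>> {"name": "step_arm", "arguments": {"targets": [[0,0,0.1,0,0,0,-1],[0,0,0,0,0,0,-1]]}}

```text
time_s: 9.25
tool_pos: [0.5663, -0.0391, 0.2485]
tcp_rot: [2.37, 2.06, 0.001]
ft_force: [-8.6, 2.1, 23.0]
finger_gap: 0.0002
```

```bash
sed -i 's/\[...,1\]>90/[...,1]>60/' h.py; python3 - <<'E'
from h import *
from bench import status
s=status.observe();print(s["ft_force"],s["tool_pos"])
p,d=optics.get_image("wrist");cv2.imwrite("pics/wrist7.png",p)
print(paddle("wrist",60,95,-.1,-.02,p,d,s),paddle("wrist",3,18,.02,.1,p,d,s))
E
```

```text
[-8.55844358  2.0778799  23.00764477] [ 0.5663367  -0.03910064  0.24852468]
{'n': 5317, 'slope': np.float64(0.164), 'zpad': np.float64(75.2), 'x': array([-19.,  39.])} {'n': 7910, 'slope': np.float64(0.152), 'zpad': np.float64(75.6), 'x': array([-19.,  40.])}
```

>>> {"name": "step_arm", "arguments": {"targets": [[0,0,-0.5,0,0,0,-1],[0,0,-1.5,0,0,0,-1],[0,0,-3,0,0,0,-1],[0,0,-3,0,0,0,-1],[0,0,-3,0,0,0,-1]]}}

```text
time_s: 9.8
tool_pos: [0.5661, -0.0391, 0.3575]
tcp_rot: [-2.371, -2.06, 0.0]
ft_force: [0.9, -1.0, 0.3]
finger_gap: 0.0002
```

>>> {"name": "step_arm", "arguments": {"targets": [[0,0,-3,0,0,0,-1],[-2,0,-2,0,0,0,-1],[0,0,0,0,0,0,-1],[0,0,0,0,0,0,-1],[0,0,0,0,0,0,-1]]}}

```text
time_s: 10.3
tool_pos: [0.5631, -0.0585, 0.4054]
tcp_rot: [-2.37, -2.06, 0.002]
ft_force: [0.3, 0.4, -0.6]
finger_gap: -0.0001
```

```bash
python3 - <<'E'
from h import *
from bench import status
s=status.observe();print(s["ft_force"],s["tool_pos"],abs(s["joint_velocities"]).max())
p,d=optics.get_image("wrist");cv2.imwrite("pics/wrist8.png",p)
print(paddle("wrist",60,95,-.1,-.02,p,d,s),paddle("wrist",3,18,.02,.1,p,d,s))
p,d=optics.get_image("side");cv2.imwrite("pics/side8.png",p)
E
```

```text
[ 0.34493468  0.4293669  -0.61535032] [ 0.56314035 -0.05854522  0.40542662] 0.004279059119961543
{'n': 2666, 'slope': np.float64(0.152), 'zpad': np.float64(75.7), 'x': array([-19.,  38.])} {'n': 2698, 'slope': np.float64(0.153), 'zpad': np.float64(75.6), 'x': array([-18.,  39.])}
```

View pics/wrist8.png

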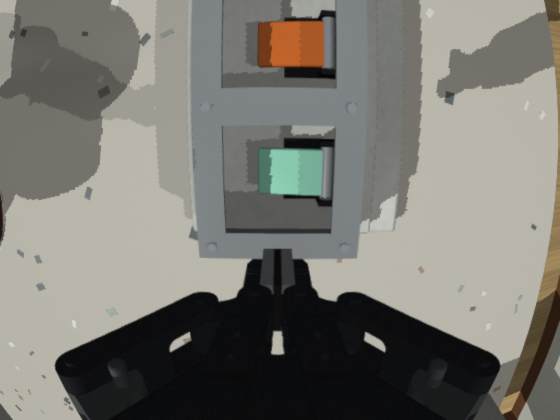

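View pics/side8.png

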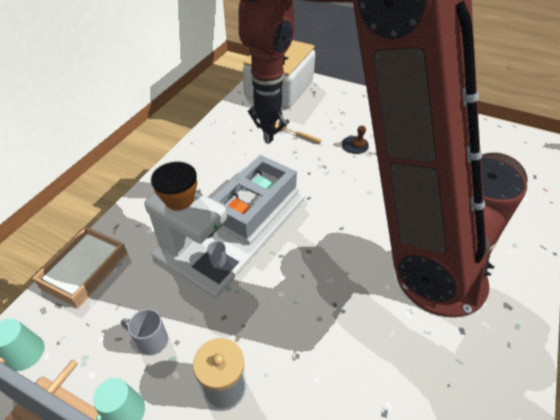

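The wrist view shows the orange paddle at (290,43) and the mint paddle at (295,172), both lying equally low. The side view shows the gripper clear at (267,130), with the cup, tamper, spoon, jug and canister where they were.

```bash
python3 -c "
from bench import close_job
print(close_job())"
```

```text
the job is handed in; nothing more can be done
None
```

I pressed the orange gate lever fully down first and then the mint start lever, both through their guard windows with the fingers shut. I then drew the fingers out, lifted clear, and handed the job in at about 10.4 s.

- **Levers:** In the last look, each paddle's pad was about 75.6 mm above the counter, against the 75 mm given for fully down. Orange turned about 0.39–0.40 rad from its measured start. Mint ended at the same height and slope; I had no starting angle for it because my colour mask failed on it early on. Each paddle read about 0.01 rad less after I let go than while pressed, probably the stop giving slightly under load.
- **Forces:** I pressed each lever against its stop with about 20 to 23 N upward force at the wrist. Between presses and after them it read about 0 N.
- **Guard:** By my measurements the fingers stayed about 15 mm or more inside the window edges, and I saw no force that would suggest a touch. The top and wrist cameras disagreed by 2 to 3 mm on the window centres, well inside that clearance.
- **Other objects:** The cup, tamper, coaster, spoon, jug and canister look unmoved in the last side view. I judged that by eye and did not measure it.

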